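# Slide the slate out of the rain channel and cap the pot

## Task

Cover the small terracotta pot with the slate strip that lies sunk in the rain channel of the granite block. Its sides cannot be reached there, so press lightly on top of it and slide it along the channel until its front end overhangs the block by about a third of its length, pinch it by the overhang and lay it level and centred over the pot, so that the mouth is closed and the pot stays upright. Slate splits easily: never press it against the granite or the pot with 25 N or more, and leave all the other things where they are.

Things in the scene. Friction and masses are not known exactly. Their poses are not given: they have to be found in the camera images.
- block: Grey granite block, fixed, bedded 0 to 14 mm deep in the shelf, 170 mm (x) by 150 mm (y), 69 mm high in all; yaw within +-0.35 rad. Origin: centre of its underside; x points away from its front edge. A rain channel 70 mm wide, 9 mm deep runs along x in the middle of its top: floor 60 mm above the origin, walls at y = +-35 mm, open at the front edge (x = -85 mm), closed at the back (x = +55 mm).
- block_edge (a point): Middle of the front edge of the channel floor (46 to 60 mm above the shelf, as the block is bedded): the edge over which the slate must be slid, towards the block's -x. Nothing stands in front of it.
- slate: Dark grey flat slate strip, 120 mm (x) by 64 mm (y), 6 mm thick, 95 to 155 g, loose in the channel, 3 mm free to each side wall, its top 3 mm below the block's top, front end 8 to 18 mm behind the front edge, back end too near the back wall for a finger. Origin: centre of its underside; x points from its front end to its back end. It tips off if it overhangs by over 60 mm.
- slate_front (a point): Middle of the slate's front end, at half its thickness.
- slate_center (a point): Centre of the slate, at half its thickness. Friction on the granite is about 0.4; fingers hold its top better, so 4 to 12 N of downward press there drags it along, with some slip. The slate splits if pressed on granite or pot with 25 N or more.
- pot: Small round terracotta pot, upright and open, loose, 180 g, 60 mm high, rim 52 mm outside and 42 mm inside diameter, foot 38 mm (mass varies by 20 percent). Origin: centre of its underside. It stands left or right of the block, the bird on the other side.
- pot_rim (a point): Centre of the pot's mouth, 60 mm above its underside: the slate's underside comes to rest at this height.
- bird: White ceramic bird figure about 80 mm tall, 100 mm from beak to tail, loose bystander. Origin: centre of its underside.
- pot_stack: Three nested terracotta pots, 136 mm across, 164 mm high, bystander. Origin: centre of its underside.
- sprayer: Black plastic sprayer, 74 mm across, 190 mm high, bystander. Origin: centre of its underside.
- spoon: Steel transplanting spoon 200 mm long lying behind the block, bystander.
- saucer: Terracotta saucer 110 mm across, 16 mm high, bystander. Origin: centre of its underside.
- pebble: Flat pebble 28 mm across, 13 mm high, lying on top of the block behind the channel, bystander. Origin: centre of its underside.
Things that resemble listed ones, but are neither listed nor needed, are in the scene too. Several things have the shape of the pot; the one meant has the colours described above. There is more than one size of the slate; the one meant has the size given above.

How it is judged:
On the way, in this order (a step that is already met when the one before it is completed fails the run):
1. the slate, still lying on the channel floor, overhangs the front edge by at least 22 mm (x of slate_front in the frame of block_edge below -0.022 m and z of slate_center in the frame of block_edge between 0 and 0.006 m and contact force between slate and block above 0.2 N), for 0.2 s.
2. the slate is lifted clear of the block in the fingers (height (world z) of slate_center above 0.08 m and contact force between slate and block below 0.05 N and contact force between the fingers and slate above 1 N), for 0.2 s.
At the end, for the whole second after the job is handed in: the slate lies at rest and released on the rim of the upright pot, level within 0.06 rad, the pot's axis within 22 mm of the slate's middle along its length and within 10 mm across it, so that the mouth is closed (x of pot_rim in the frame of slate between -0.022 and 0.022 m and y of pot_rim in the frame of slate between -0.01 and 0.01 m and distance between slate_center and pot_rim below 0.026 m and angle between the z axis of slate and the z axis of pot, either way round below 0.06 rad and contact force between slate and pot above 0.3 N and angle between pot's own z axis and vertical below 0.05 rad and height (world z) of pot below 0.005 m and linear speed of each of slate, pot below 0.01 m/s); the robot touches nothing.
It fails at once if the slate is pressed against the granite block with more than 25 N (contact force between slate and block above 25 N).
It fails at once if the slate is pressed on the pot with more than 25 N (contact force between slate and pot above 25 N).
It fails at once if a bystander is moved by more than 15 mm (distance of any of bird, pot_stack, sprayer, spoon, saucer, pebble from where it was at the start of the episode above 0.015 m).
It also fails if it takes over 72 s, if anything falls off the work surface, if the arm or the gripper's body presses on something with over 40 N, if the wrist force passes 120 N, or if a joint passes its speed limit or range.

## Robot

A 6-joint arm with a two-finger parallel gripper is mounted at the origin on the work surface. World frame = base frame: x ahead of the robot, y to its left, z up, the work surface at z = 0. Lengths are in m, angles in rad, forces in N, time in s.
With the tool pointing down it reaches from about 0.375 to 0.975 m from the base axis. Payload 3.8 kg.
Tool frame: the origin (TCP) lies midway between the tips of the shut fingers; the grasp point (between the pads) lies 19 mm behind it; z points along the fingers, y is the line along which they close (so a half turn about z gives the same grasp; the last joint's range is limited). The gripper opens to 88 mm and grips with 3 to 60 N. Pads are 18 mm wide; open, the fingers measure 123 mm over their backs; the gripper's body (75 mm by 187 mm) begins 45 mm behind the grasp point.
Start: joints at [-1.314, 0.264, 1.604, -0, 1.274, -0.037], TCP at [0.195, -0.646, 0.239] pointing down, gripper open.
Joint ranges: [-2.63, 2.63], [-0.94, 2.18], [0.31, 2.57], [-1.31, 4.45], [0, 2.66], [-2.55, 2.55]. Speed limits (rad/s): [2.57, 2.57, 3.14, 3.14, 3.14, 3.14].

## Interface

Orientations are given as a rotation vector (axis times angle).
In Python, from cell import manip, inverse_kinematics, cams, order gives the robot as it stands. Calls block until the motion is done:
- manip.move_pose(position, orientation): joint-space move of the TCP to a pose.
- manip.move_linear(position, rate=0.15, rot=None): straight line of the TCP; rot=None keeps the orientation; rate is the mean speed in m/s.
- manip.set_joints(angles): joint-space move.
- manip.set_gripper(opening, force=None): finger opening in m; force is the grip in N (None keeps the last); returns when the fingers have stopped.
- manip.dwell(seconds).
- inverse_kinematics(position, orientation): joint angles nearest the present ones, or None.
- manip.state(): the state.
- cams.capture(name): name is "scene" or "top" or "wrist"; returns a dict with "image" (480x640x3 uint8, blue, green, red), "z_map" (480x640 float32, m along the optical axis (not along the pixel's ray), 0 where there is no reading), "intrinsics" (3x3 intrinsics, pixels), "position" and "orientation" of the camera in the world; the wrist camera has in their place "T_tool_cam" (4x4, takes a point from camera to tool coordinates, whose origin is the TCP and whose axes are the flange's). Camera axes: x right, y down, z forward; pixel columns grow to the right and rows downward; lengths in m; the calibration is good to about 2 mm. A picture is of the moment at which its call begins: read the wrist's pose just before it.
A pose or a line that the arm cannot do raises manip.IKError and nothing moves.
- order.close_job(): hands the job in; it is judged then, once.
The state is a dict: "clock": time; "joint_pos": joint angles; "joint_velocities": joint speeds; "tau": joint torques, N m; "tool_pos": TCP position; "tcp_rot": TCP orientation; "contact_force": force on the tool from outside, world axes, zero at the start; "moment": the same for the moment, N m; "gripper_width": finger opening in m; "grasp_force": force on a finger pad.
Only numpy, scipy, OpenCV 4.12 (cv2) and the standard library are available. Lean on these libraries where they do the work, as an engineer would, in place of code of your own. Each camera call takes 0.05 s, during which the arm holds its last target. There are 200 camera calls.

## Working session

There is one attempt and no reset: what is moved stays moved. The work goes in short steps, each a Python script; the robot and the scene stay as the last script left them, time stands still between calls to the robot, and variables do not carry over. Pictures are saved under pics/ and viewed, at most 10 in all, crops included, and the job is handed in when it is done.

```bash
ls; mkdir -p pics; cat > h.py <<'E'
import numpy as np, cv2, pickle
from scipy.spatial.transform import Rotation as R
from cell import manip, inverse_kinematics, cams, order
def cap(n,save=None):
    s=manip.state(); c=cams.capture(n)
    if n=="wrist":
        T=np.eye(4);T[:3,:3]=R.from_rotvec(s["tcp_rot"]).as_matrix();T[:3,3]=s["tool_pos"]
        c["M"]=T@np.array(c["T_tool_cam"])
    else:
        T=np.eye(4);o=np.array(c["orientation"],float)
        T[:3,:3]=o if o.shape==(3,3) else R.from_rotvec(o).as_matrix();T[:3,3]=c["position"];c["M"]=T
    if save: cv2.imwrite("pics/%s.png"%save,c["image"]); pickle.dump(c,open("pics/%s.pkl"%save,"wb"))
    return c
def cloud(c):
    z=c["z_map"];K=np.array(c["intrinsics"]);v,u=np.mgrid[:480,:640]
    p=np.stack([(u-K[0,2])*z/K[0,0],(v-K[1,2])*z/K[1,1],z],-1)
    P=p@c["M"][:3,:3].T+c["M"][:3,3]; P[z==0]=np.nan
    return P
E
python3 - <<'E'
from h import *
for n in("scene","top"):
    c=cap(n,n); print(n,c["position"],c["orientation"],np.array(c["intrinsics"]).tolist())
s=manip.state();print(s)
E
```

```text
pics
scene [1.09842812 0.67442037 1.08847482] [-0.81254379 -2.63716006  0.98465502] [[623.1098686494931, 0.0, 322.83801836185654], [0.0, 623.1098686494931, 235.63134438235227], [0.0, 0.0, 1.0]]
top [ 0.46044995 -0.05051819  1.22949457] [-2.16022919  2.15459622 -0.12865296] [[556.9129862381587, 0.0, 322.4688084750726], [0.0, 556.9129862381587, 236.06702110117425], [0.0, 0.0, 1.0]]
{'clock': 0.1, 'joint_pos': array([-1.31389134e+00,  2.64656542e-01,  1.60524074e+00, -1.00663459e-05,
        1.27371590e+00, -3.68979214e-02]), 'joint_velocities': array([-0.00051082, -0.00179236, -0.00274322,  0.00164158,  0.00122815,
        0.00054664]), 'tau': array([-5.63648446e-04, -5.03620613e+01, -3.58073580e+01,  7.30942679e-02,
        2.32438574e-02, -5.32131787e-05]), 'tool_pos': array([ 0.1953071 , -0.64544716,  0.23752507]), 'tcp_rot': array([-3.10576939e+00, -4.59557214e-01,  3.63220880e-04]), 'contact_force': array([-0.59614651,  0.60230314, -0.29264501]), 'moment': array([ 0.01312015, -0.0028325 ,  0.00415541]), 'grasp_force': 0.0, 'gripper_width': 0.08833698968423719}
```

View pics/top.png

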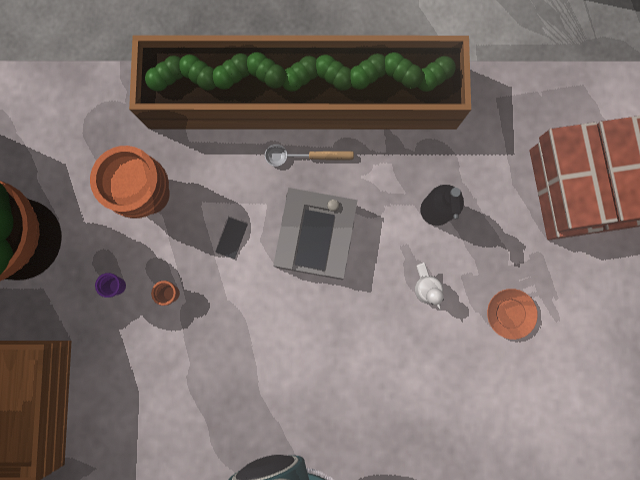

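View pics/scene.png

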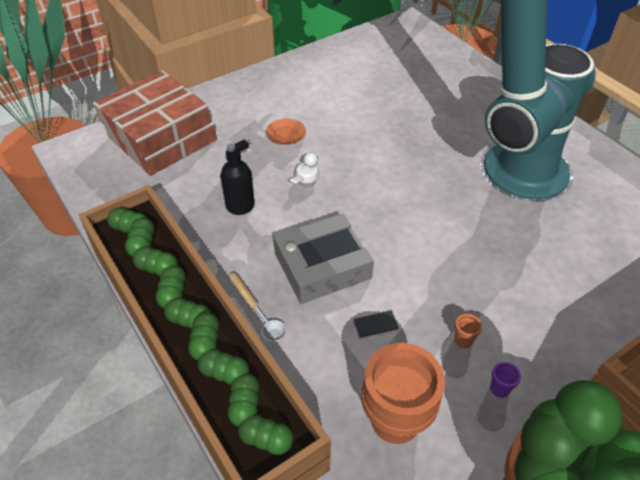

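The top view shows the block at about (315,233) with the slate in its channel at (314,238). The terracotta pot is at (164,293), the purple decoy at (110,285), the decoy slate at (232,237) and the bird at (429,285). Next I'll measure heights and poses.

```bash
python3 - <<'E'
from h import *
c=pickle.load(open("pics/top.pkl","rb"));P=cloud(c);im=c["image"].astype(int)
for n,(u,v) in dict(blockL=(289,240),blockR=(346,245),back=(310,196),slate=(314,237),pot=(164,293),dec=(232,237),shelf=(300,330),shelf2=(250,290)).items(): print(n,P[v,u].round(4))
def rect(m):
    q=P[m][:,:2].astype(np.float32); q=q[~np.isnan(q[:,0])]; r=cv2.minAreaRect(q); return len(q),np.round(r[0],4),np.round(r[1],4),r[2],cv2.boxPoints(r).round(4).tolist()
z=P[...,2];v,u=np.mgrid[:480,:640]
blk=(u>262)&(u<360)&(v>180)&(v<285)
print("block top",rect(blk&(z>0.045)&(z<0.08)), np.nanmedian(z[blk&(z>.045)]))
hsv=cv2.cvtColor(c["image"],cv2.COLOR_BGR2HSV)
dk=(im.max(-1)<75)&blk&(u>290)&(u<336)&(v>200)
m=cv2.morphologyEx(dk.astype(np.uint8),cv2.MORPH_OPEN,np.ones((3,3)))>0
print("dark",rect(m),np.nanmedian(z[m]))
pt=(u>145)&(u<185)&(v>275)&(v<310)
pm=pt&(z>.05)&(z<.07); print("rim",rect(pm),cv2.minEnclosingCircle(P[pm][:,:2].astype(np.float32)),np.nanmedian(z[pm]))
cv2.imwrite("pics/crop.png",cv2.resize(c["image"][175:315,140:370],None,fx=3.4,fy=3.4,interpolation=cv2.INTER_CUBIC))
E
```

```text
blockL [0.5947 0.0233 0.0615]
blockR [ 0.584  -0.0968  0.0655]
back [ 0.6889 -0.0205  0.0635]
slate [ 0.6017 -0.0294  0.0575]
pot [0.4838 0.3002 0.0022]
dec [0.6077 0.1534 0.0041]
shelf [ 4.044e-01  1.300e-03 -3.000e-04]
shelf2 [ 0.491   0.112  -0.0013]
block top (5669, array([ 0.6105, -0.032 ]), array([0.1527, 0.1706]), 79.78937530517578, [[0.5131000280380249, -0.09200000017881393], [0.680899977684021, -0.12219999730587006], [0.7080000042915344, 0.02810000069439411], [0.5400999784469604, 0.05829999968409538]]) 0.06091694672650849
dark (1430, array([ 0.6028, -0.0313]), array([0.0661, 0.1121]), 79.16864013671875, [[0.5414999723434448, -0.053199999034404755], [0.6516000032424927, -0.07429999858140945], [0.6639999747276306, -0.009399999864399433], [0.5539000034332275, 0.011599999852478504]]) 0.059163801624594226
rim (214, array([0.4824, 0.2848]), array([0.0508, 0.0505]), 49.93369674682617, [[0.44670000672340393, 0.2815999984741211], [0.48539999127388, 0.249099999666214], [0.5181000232696533, 0.2879999876022339], [0.47940000891685486, 0.320499986410141]]) ((0.4826722741127014, 0.2854412794113159), 0.0262855663895607) 0.05885804067522393
```

View pics/crop.png

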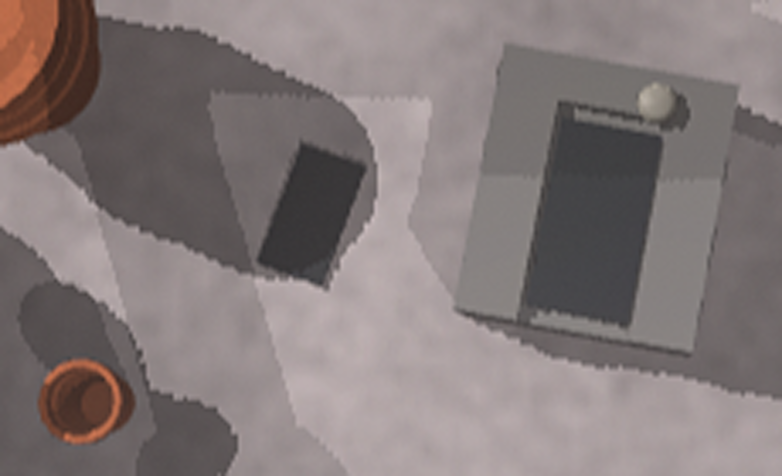

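The crop shows the channel's front strip of about 10 mm in front of the slate (crop y about 315–325). It also confirms the terracotta pot at crop (85,400). Block yaw is about -10.2°. Now a closer look from the wrist camera.

```bash
cat >> h.py <<'E'
YAW=np.deg2rad(-10.2)
def down(yaw,flip=False):  # tool z down, tool y along (+/-) heading-y of yaw
    a=yaw+(np.pi if flip else 0)
    x=np.array([np.cos(a),np.sin(a),0]); z=np.array([0,0,-1.]); y=np.cross(z,x)
    return R.from_matrix(np.stack([x,y,z],1)).as_rotvec()
E
python3 - <<'E'
from h import *
for f in (False,True):
    for yw in (YAW,YAW+.58): print(f,inverse_kinematics([0.56,-0.03,0.27],down(yw,f)))
c=cap("wrist");print(np.array(c["T_tool_cam"]).round(3).tolist())
E
```

```text
False [-9.79354888e-02  2.96847906e-02  1.81281337e+00 -4.44089210e-16
  1.29909449e+00  1.65088442e+00]
False [-9.79354888e-02  2.96847906e-02  1.81281337e+00 -4.44089210e-16
  1.29909449e+00  1.07088442e+00]
True [-9.79354888e-02  2.96847906e-02  1.81281337e+00 -4.44089210e-16
  1.29909449e+00 -1.49070823e+00]
True [-9.79354888e-02  2.96847906e-02  1.81281337e+00 -4.44089210e-16
  1.29909449e+00 -2.07070823e+00]
[[0.001, -0.96, -0.28, 0.072], [1.0, 0.001, -0.001, -0.001], [0.001, -0.28, 0.96, -0.145], [0.0, 0.0, 0.0, 1.0]]
```

```bash
python3 - <<'E'
from h import *
manip.move_pose([0.585,-0.03,0.27],down(YAW,True))
c=cap("wrist","w1"); P=cloud(c)
z=P[...,2]; print(manip.state()["clock"],manip.state()["contact_force"])
# height slices along block frame
B=np.array([0.6105,-0.032]);ex=np.array([np.cos(YAW),np.sin(YAW)]);ey=np.array([-ex[1],ex[0]])
q=P[...,:2]-B; X=q@ex;Y=q@ey
for x in range(-100,60,5):
    m=(abs(X-x/1000)<.0025)&(abs(Y)<.025); print(x,np.nanmedian(z[m]).round(4) if m.any() else None, np.median(c["image"][m].max(-1)) if m.any() else None)
E
```

```text
2.7833 [-0.65487465 -0.33556989 -0.1722361 ]
-100 -0.0003 81.5
-95 -0.0004 80.0
-90 -0.0005 80.0
-85 0.0515 105.0
-80 0.0528 107.0
-75 0.0581 42.0
-70 0.0587 41.0
-65 0.0586 41.0
-60 0.0587 40.0
-55 0.3479 34.0
-50 0.3703 16.0
-45 0.3601 41.0
-40 0.0588 39.0
-35 0.0586 39.0
-30 0.0587 38.0
-25 0.0586 38.0
-20 0.0587 39.0
-15 0.0585 38.0
-10 0.0588 39.0
-5 0.0586 38.0
0 0.0587 37.0
5 0.0587 38.0
10 0.0587 37.0
15 0.0586 37.0
20 0.0587 38.0
25 0.0587 38.0
30 0.0586 38.0
35 0.0587 37.0
40 0.0586 37.0
45 0.0578 51.0
50 0.0528 98.0
55 0.061 58.0
```

View pics/w1.png

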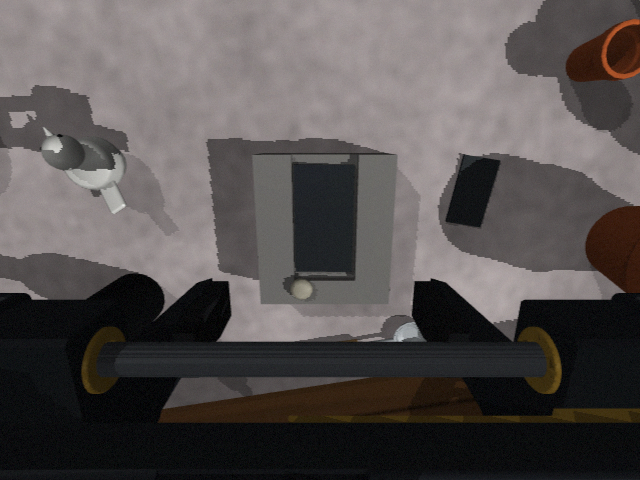

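The wrist view shows the slate at (293–356, 163–272) in the channel, with its front about 8 mm behind the edge and clear side gaps. The slate top is at z≈0.0587 and the floor at 0.0527. I'll refine the slate's side line, then press.

```bash
cat >> h.py <<'E'
B=np.array([0.6105,-0.032]);ex=np.array([np.cos(YAW),np.sin(YAW)]);ey=np.array([-ex[1],ex[0]])
def W(x,y,z): return np.r_[B+x*ex+y*ey,z]
def slate_rect(c):
    P=cloud(c);q=P[...,:2]-B;X=q@ex;Y=q@ey
    m=(abs(P[...,2]-.0587)<.003)&(X>-.16)&(X<.06)&(abs(Y)<.05)&(c["image"].max(-1)<65)
    m=cv2.morphologyEx(m.astype(np.uint8),cv2.MORPH_OPEN,np.ones((5,5)))>0
    r=cv2.minAreaRect(np.stack([X[m],Y[m]],1).astype(np.float32)); return r
def fz(n=5):
    f=[]
    for _ in range(n): manip.dwell(.02); f.append(manip.state()["contact_force"])
    return np.mean(f,0)
E
python3 - <<'E'
from h import *
c=pickle.load(open("pics/w1.pkl","rb"));print("slate in block frame",slate_rect(c))
P=cloud(c);m=(abs(P[...,2]-.0615)<.0012)&(np.linalg.norm(P[...,:2]-B,axis=-1)<.13)
print("top",cv2.minAreaRect(P[m][:,:2].astype(np.float32)),np.nanmedian(P[m][:,2]))
manip.set_gripper(0.0,force=20)
manip.move_pose(W(.003,0,.12),down(YAW,True))
manip.move_linear(W(.003,0,.068),rate=.08)
b=fz(); print("base",b,manip.state()["tool_pos"])
z=.062
while z>.050:
    manip.move_linear(W(.003,0,z),rate=.01)
    f=fz(3)-b; print(round(z,4),f.round(2),manip.state()["tool_pos"][2].round(4))
    if f[2]>6: break
    z-=.0004 if f[2]<1 else .0002
print(manip.state()["clock"])
E
```

```text
slate in block frame ((-0.015527039766311646, 0.0006269514560699463), (0.06409099698066711, 0.12002730369567871), 89.78875732421875)
top ((0.6095640659332275, -0.030396685004234314), (0.15042537450790405, 0.16896118223667145), 79.76390075683594) 0.06158685324293345
base [ 0.2430109  -0.43921654 -0.01455193] [ 0.61400685 -0.03256445  0.06853631]
0.062 [0.18 0.4  0.35] 0.062
0.0616 [-0.17  0.44 -0.2 ] 0.0616
0.0612 [-0.13  0.59 -0.03] 0.0612
0.0608 [-0.18  0.12  0.04] 0.0608
0.0604 [-0.34  0.03 -0.16] 0.0604
0.06 [0.01 0.09 0.16] 0.06
0.0596 [0.06 0.06 0.48] 0.0596
0.0592 [-1.64  0.29  4.28] 0.0596
0.059 [-2.98  0.78  6.34] 0.0596
8.825
```

```bash
python3 - <<'E'
from h import *
z=.0588; x=.003; f0=0
while x>-.0475:
    x-=.004; manip.move_linear(W(x,0,z),rate=.03)
    f=manip.state()["contact_force"]; print(round(x,3),round(z,4),f.round(1))
    if f[2]<6: z-=.0002
    elif f[2]>9: z+=.0002
p=W(x,0,.075);manip.move_linear(p,rate=.05)
manip.move_linear(W(-.105,0,.23),rate=.25)
c=cap("wrist","w2"); print(slate_rect(c),manip.state()["clock"])
E
```

```text
-0.001 0.0588 [ 1.2 -0.3  5. ]
-0.005 0.0586 [ 1.6 -0.3  6.8]
-0.009 0.0586 [ 2.1 -0.4  6.9]
-0.013 0.0586 [ 1.6 -1.   6.5]
-0.017 0.0586 [ 0.6 -0.2  7.9]
-0.021 0.0586 [ 1.3 -0.5  7.5]
-0.025 0.0586 [ 1.4 -0.5  6.3]
-0.029 0.0586 [ 1.6 -1.   7.5]
-0.033 0.0586 [1.3 0.3 7.8]
-0.037 0.0586 [1.  0.1 8. ]
-0.041 0.0586 [ 1.1 -0.7  7.4]
-0.045 0.0586 [ 1.3 -0.6  7.3]
-0.049 0.0586 [ 1.7 -0.3  7.2]
((-0.08435526490211487, 0.0007263831794261932), (0.06407348811626434, 0.08485995978116989), 89.8893051147461) 13.8417
```

View pics/w2.png

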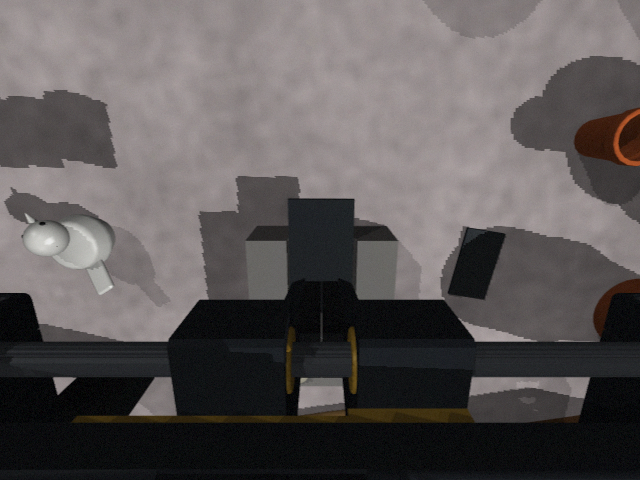

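The slate overhangs by about 41 mm: front at row 199, block edge at about row 240. It is straight and centred. Next is a side pinch on the overhang with the tool pointing down.

```bash
python3 - <<'E'
from h import *
manip.set_gripper(0.088,force=12)
manip.move_linear(W(-.109,.0007,.12),rate=.2)
manip.move_linear(W(-.109,.0007,.0375),rate=.08)
b=fz();print(b)
manip.set_gripper(0.05,force=12); s=manip.state();print(s["gripper_width"],s["grasp_force"],fz()-b)
manip.move_linear(W(-.109,.0007,.0395),rate=.01); print(fz()-b)
manip.set_gripper(0.05,force=45); s=manip.state();print(s["gripper_width"],s["grasp_force"])
manip.move_linear(W(-.109,.0007,.085),rate=.06);print(fz()-b)
manip.move_linear(W(-.109,.0007,.13),rate=.15)
manip.dwell(.3)
c=cap("scene","s2");P=cloud(c); s=manip.state();print(s["gripper_width"],s["grasp_force"],s["clock"],s["tool_pos"])
c2=cap("wrist","w3")
q=P[...,:2]-B;X=q@ex;Y=q@ey
for x in range(-130,10,10):
  m=(abs(X-x/1000)<.005)&(abs(Y)<.025)&(P[...,2]>.1)&(P[...,2]<.19)&(c["image"].max(-1)<75)
  if m.sum()>5: print(x,m.sum(),np.nanmedian(P[m][:,2]).round(4))
i=c["image"];cv2.imwrite("pics/s2c.png",cv2.resize(i[150:350,220:480],None,fx=3,fy=3))
E
```

```text
[-0.29295504  0.12059536 -0.0517713 ]
0.06342143555246614 11.980630494654179 [ 0.16225214 -0.26371199  1.05790283]
[ 0.45610922  0.02138381 -0.88639472]
0.06303338910298771 44.96700145304203
[ 0.31016319 -0.0612137  -1.27995329]
0.06261079464366345 44.96709153056145 20.15 [ 0.5027245  -0.01196469  0.12909134]
-120 6 0.1509
-100 46 0.1498
-90 84 0.1493
-80 81 0.1497
-70 86 0.1496
-60 83 0.1496
-50 92 0.1491
-40 83 0.1491
-30 89 0.1488
-20 89 0.149
-10 91 0.1488
```

View pics/s2c.png

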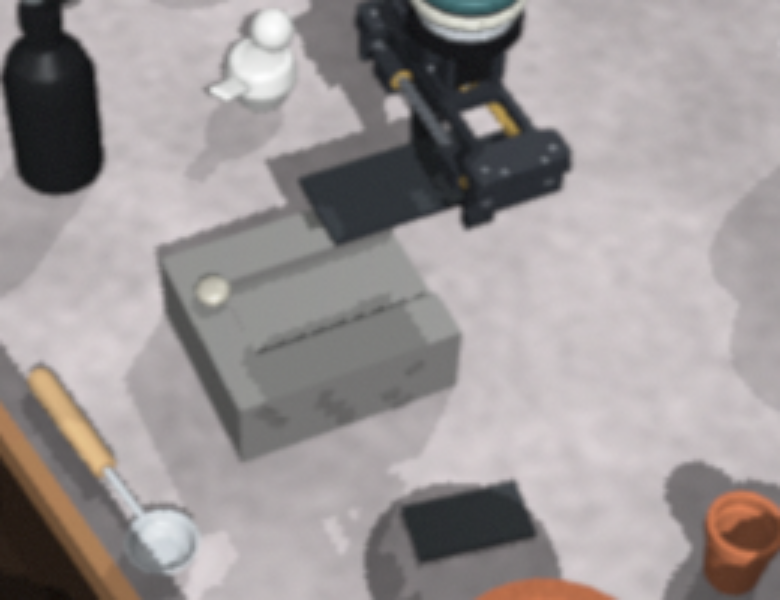

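The slate hangs level, with about 1 mm droop per 100 mm, and is gripped at its front end. I'll carry it over the pot and check the offset in the same camera, so that bias cancels.

```bash
cat >> h.py <<'E'
PY=YAW+.58; px=np.array([np.cos(PY),np.sin(PY)]);py=np.array([-px[1],px[0]]); POT=np.array([.4825,.285])
def G(dx,dy,z): return np.r_[POT+(dx-.042)*px+dy*py,z]
E
python3 - <<'E'
from h import *
c=pickle.load(open("pics/scene.pkl","rb"));P=cloud(c)
m=(abs(P[...,2]-.059)<.005)&(np.linalg.norm(P[...,:2]-POT,axis=-1)<.04)
print("scene rim",cv2.minEnclosingCircle(P[m][:,:2].astype(np.float32)),np.nanmedian(P[m][:,2]))
manip.move_linear(G(0,0,.13),rate=.2,rot=down(PY,True))
manip.dwell(.3)
for n in("top","scene"):
    c=cap(n,"p_"+n);P=cloud(c);q=P[...,:2]-POT;X=q@px;Y=q@py
    m=(abs(P[...,2]-.1495)<.007)&(X>-.03)&(X<.1)&(abs(Y)<.06)&(c["image"].max(-1)<75)
    m=cv2.morphologyEx(m.astype(np.uint8),cv2.MORPH_OPEN,np.ones((3,3)))>0
    print(n,m.sum(),cv2.minAreaRect(np.stack([X[m],Y[m]],1).astype(np.float32)),"tail",X[m].max(),np.nanmedian(P[m][:,2]))
print(manip.state()["clock"],manip.state()["tool_pos"],G(0,0,.13))
E
```

```text
scene rim ((0.48434942960739136, 0.286173552274704), 0.027672654017806053) 0.05847590019924809
top 924 ((0.027670517563819885, -0.0023895613849163055), (0.0648292601108551, 0.06789904087781906), 89.34664916992188) tail 0.06171812599354135 0.15066687338257223
scene 948 ((0.026868999004364014, -0.0025068819522857666), (0.07532792538404465, 0.06200411170721054), 0.14223340153694153) tail 0.06453666049810226 0.15025602550122497
22.1833 [0.44396185 0.26829113 0.13001771] [0.44384784 0.268568   0.13      ]
```

```bash
python3 - <<'E'
from h import *
manip.move_linear(G(-.001,.0023,.052),rate=.08); b=fz()
z=.0485
while z>.038:
    manip.move_linear(G(-.001,.0023,z),rate=.02); f=fz(3)-b
    print(round(z,4),f.round(2))
    if f[2]>1.0: break
    z-=.0004
manip.dwell(.2)
print(fz()-b,manip.state()["clock"])
c=cap("wrist","w4")
E
```

```text
0.0485 [ 0.28  0.07 -0.03]
0.0481 [ 0.41 -0.36  0.07]
0.0477 [-0.18 -0.08  0.05]
0.0473 [ 0.22 -0.63  0.54]
0.0469 [ 0.65 -0.45  0.23]
0.0465 [ 0.28 -0.21  0.3 ]
0.0461 [ 0.19 -0.25  0.1 ]
0.0457 [ 0.26 -0.46 -0.08]
0.0453 [ 0.44 -1.05  0.5 ]
0.0449 [-0.22 -0.87  2.34]
[-0.13832031 -0.07657933  2.34415508] 26.75
```

View pics/w4.png

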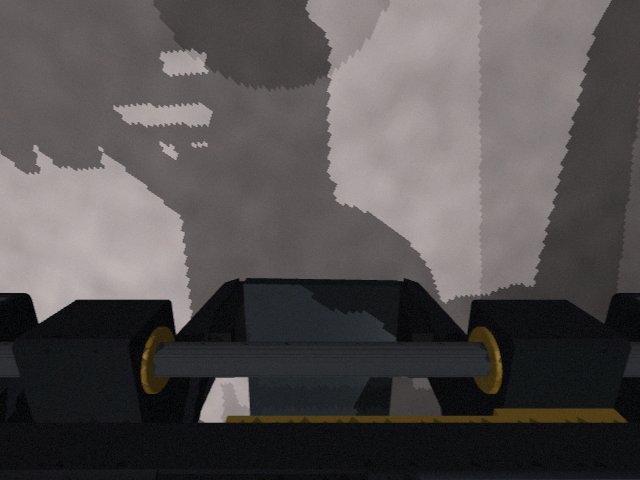

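Contact came at the expected height, with the slate held squarely between the fingers (245–405 px). Release and check.

```bash
python3 - <<'E'
from h import *
manip.set_gripper(0.05,force=8)
manip.set_gripper(0.088,force=8); manip.dwell(.2)
manip.move_linear(G(-.001,.0023,.1),rate=.06)
manip.move_linear(G(-.08,.0023,.22),rate=.2)
manip.dwell(.3)
for n in("top","scene"):
    c=cap(n,"f_"+n);P=cloud(c);q=P[...,:2]-POT;X=q@px;Y=q@py
    m=(abs(P[...,2]-.066)<.006)&(np.hypot(X,Y)<.1)&(c["image"].max(-1)<75)
    m=cv2.morphologyEx(m.astype(np.uint8),cv2.MORPH_OPEN,np.ones((3,3)))>0
    A=np.c_[X[m],Y[m],np.ones(m.sum())];k=np.linalg.lstsq(A,P[m][:,2],rcond=None)[0]
    print(n,m.sum(),cv2.minAreaRect(np.stack([X[m],Y[m]],1).astype(np.float32)),"slope",k)
i=c["image"];cv2.imwrite("pics/fin.png",cv2.resize(i[230:430,360:560],None,fx=3,fy=3))
print(manip.state()["clock"])
E
```

```text
top 1722 ((0.0013198629021644592, 0.0009053163230419159), (0.06519808620214462, 0.11945483088493347), 88.83712768554688) slope [ 0.00011172 -0.00111186  0.0663349 ]
scene 734 ((0.020415473729372025, 0.001066211611032486), (0.06221407279372215, 0.08526969701051712), 88.79475402832031) slope [0.01047926 0.00375001 0.06560259]
30.0833
```

View pics/fin.png

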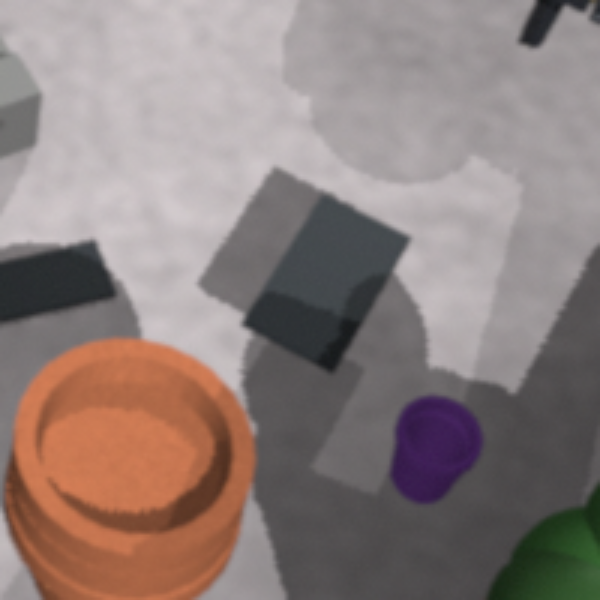

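The slate lies level on the pot, centred within about 1 mm, and the arm is clear.

```bash
python3 -c "
from h import *
print(order.close_job())"
```

```text
the job is handed in; nothing more can be done
None
```

I laid the slate level and centred within about 2 mm over the terracotta pot, released it, moved the arm clear and handed the job in at about 30 s of the 72 s allowed; the verdict was not shown.

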